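# Dial open the takings drawer

### The arm

A 6-joint arm with a two-finger parallel gripper is mounted at the origin on the work surface; the furniture and walls round the work are solid. World frame = base frame: x ahead of the robot, y to its left, z up, the work surface at z = 0. Lengths are in mm, angles in rad, forces in N, time in s.
With the tool pointing down it reaches from about 350 to 800 mm from the base axis. Payload 7.3 kg.
Tool frame: the origin (TCP) lies midway between the tips of the shut fingers; the grasp point (between the pads) lies 19 mm behind it (r.pinch_z is the distance from the TCP to the grasp point, in mm); z points along the fingers, y is the line along which they close (so a half turn about z gives the same grasp; the last joint's range is limited). The gripper opens to 85 mm and grips with 20 to 120 N. Pads are 22 mm wide; open, the fingers measure 114 mm over their backs; the gripper's body (76 mm by 85 mm) begins 54 mm behind the grasp point. The pads swing forward as they close: fully open they stand 13 mm farther back than shut.
Start: joints at [-1.384, 0.342, 1.524, -0, 1.275, -0.146], TCP at [171.536, -496.209, 200.022] pointing down, gripper open.
Joint ranges: [-2.53, 2.53], [-0.77, 2.02], [0.04, 2.7], [-1, 4.14], [0.28, 2.66], [-3.11, 3.11]. Speed limits (rad/s): [2.57, 2.57, 3.14, 3.14, 3.14, 3.14].

### API

Orientations are given as a unit quaternion [w, x, y, z].
In Python, from rig import r gives the robot as it stands. The module is installed in compiled form; this text tells all that it offers.
- The arm moves only by the tool apply_moves, never from a script. Its argument "increments" is a list of rows, each a list of 7 numbers: the opening, from -1 (shut) to 1 (fully open), then the shift along the tool's x, y, z as a fraction of full scale, then the turn, a rotation vector about the tool's x, y, z as a fraction of full scale. A call has 1 to 8 rows; each row shifts and turns the commanded pose from where the row before left it, along the tool's axes as they then stand; what a row does not reach is not made up. Full scale, the value 1, is 0.5 m for a shift and 6 degrees for a turn. A row lasts 1/8 s, in which the tool goes at most 62.5 mm and 10.7 degrees, less where a joint would pass 70% of its speed; a pose out of reach is approached as far as the arm can. A call with a number of a shift or a turn outside -1 to 1 is refused whole. A call with a gripper value outside its range is refused whole. The fingers move at their own pace and stop on an object; "force" is the grip in N (left out, the last holds). Time passes only in rows, so rows that do not move let the fingers close. It gives the time, the measured TCP pose, the force, the opening and the grip force at its end, in the units of the state.
- r.sense(): the state, without advancing time (a new reading comes with each control period).
- r.read_camera(name): name is "side" or "top" or "wrist"; returns the picture (400x640x3 uint8, red, green, blue); there is no depth.
- r.camera_model(name): a dict with "intrinsics" (3x3 intrinsics, pixels), "xyz" and "attitude" of the camera in the world; the wrist camera has in their place "mount" (4x4, takes a point from camera to tool coordinates, whose origin is the TCP and whose axes are the flange's). Camera axes: x right, y up, looking along -z (the intrinsics and any distortion apply to the point x, -y, -z); pixel columns grow to the right and rows downward; lengths in mm; the calibration is good to about 2 mm. A picture is of the moment at which its call begins: read the wrist's pose just before it. camera_model takes no time and is no camera call.
- r.job_done(): hands the job in; it is judged then, once.
Trained networks look in the newest picture that a camera, given by its name, has taken for a name from the list of things; names that differ only in an ending like _2 or _b are one class to them, and where a whole thing is asked for, a point or a joint stands for the part that bears it (a point fixed in the world has none). Each returns a list of dicts, best first, with "p" (0 to 1); they miss things now and then, are a little off and sometimes report something else, mostly with a low value. They report only what shows in the picture. A call takes as long as a camera call.
- r.masks_of(camera, thing): "region" (400x640 bool, what is visible of it) and "position" ([column, row] in pixels, amid what is visible of it).
- r.pinpoint(camera, thing): "position" ([column, row] in pixels: a listed point, or the origin of a listed thing).
The state is a dict: "t": time; "joints": joint angles; "qvel": joint speeds; "effort": joint torques, N m; "eef_pos": TCP position; "tool_rot": TCP orientation; "wrist_force": force on the tool from outside, world axes, zero at the start; "moment": the same for the moment, N m; "opening": finger opening in mm; "grasp_force": force on a finger pad.
Only numpy, scipy, OpenCV 4.12 (cv2) and the standard library are available. Lean on these libraries where they do the work, as an engineer would, in place of code of your own. Each camera call takes 0.05 s, during which the arm holds its last target. There are 200 camera calls.

### The job

Open the grey takings box by its dial, which reads like a clock with the red mark as 12: turn it clockwise past 4 o'clock once and stop when it reaches 4 o'clock the second time; turn it back anticlockwise past 12 once and stop when it reaches 12 the second time; then turn it clockwise again slowly and feel for the worn last number, somewhere between 4 and 7 o'clock, where the bolt drops in and the dial stops dead - do not force it. Then let go of the dial, pull the drawer open about 5 cm by its knob and let go, without shifting the bell, the sugar shaker or the card reader.

Things in the scene. Friction and masses are not known exactly. Their poses are not given: they have to be found in the camera images.
- cashbox: Grey steel takings box, 150 (x) x 220 (y) x 100 (z) mm, fixed to the counter. Origin at the centre of its underside; x points to its back (12 o'clock), y to its left (9 o'clock), z up. On its top a white clock ring of 61 mm radius with 12 ticks: red at 12, long black ones at 3, 6 and 9.
- dial (a joint): Angle of the dark round dial (88 mm across) in rad, growing clockwise from above, counting full turns; it turns endlessly both ways. 0 is 12 o'clock, 2.094 is 4 o'clock. It starts between -1.2 and 1.2, so the second arrival at 4 is at 8.378 and, coming back, the second arrival at 12 is at 0. Its white line and its grip point to the number it reads.
- dial_centre (a point): Point on the dial's upright axis, in the middle of the box's top, 130.5 mm above its underside: the height at which to hold the grip. A sprung bolt inside rides on the lock's wheels: one faint click a turn, up to about 5 N at the grip. With the first two numbers set within 0.15 rad it drops in on the third, holds the dial fast and frees the drawer.
- spinner: Black upright grip of the dial: cylinder, 22 mm diameter, 30 mm tall, 30 mm off the dial's axis, free to spin about itself, so it can be led round at constant hand yaw. Origin at the centre of its lower end, 112.5 mm above the counter; the dial's face is at 111 mm. Turning takes 2 to 5 N at the grip; at the dropped bolt it rises by 5.5 N per mm; over 24 N is forcing.
- spinner_grip (a point): Centre of the dial's grip, 18 mm above its lower end: the point to hold. It is smooth: a light grip of 12 N slips off on the way round, 25 N holds.
- drawer (a joint): How far the drawer is pulled out, in m: 0 shut, 0.06 its end stop. It slides along -x of the box, takes 2 to 4 N, and stays where it is left. Locked, it gives only 2 mm.
- drawer_knob (a point): Centre of the grip of the drawer's steel knob on the front (-x) face of the box: a cylinder lying along the box's x, 24 mm diameter, 22 mm long, 32 mm out from the front face, 66 mm above the counter. Pinch it from above with the fingers closing along the box's y.
- bell: Brass counter bell, 84 mm wide, 61 mm tall, loose; origin at its underside. Must not be shifted.
- shaker: Sugar shaker, 44 mm wide, 90 mm tall, loose; origin at its underside. Must not be shifted.
- reader: Black card reader, 155 x 72 x 24 mm, loose; origin at its underside. Must not be shifted.

How it is judged (in metres and radians):
On the way, in this order (a step that is already met when the one before it is completed fails the run):
1. the dial is turned clockwise to 4 o'clock for the second time (value of joint dial above 8.15 rad), for 0.05 s.
2. the dial is turned back anticlockwise to 12 o'clock for the second time (value of joint dial below 0.22 rad), for 0.05 s.
3. the drawer is pulled open (value of joint drawer above 0.035 m), for 0.2 s.
At the end, for the whole second after the job is handed in: The drawer stands at least 35 mm open, and the robot has let go of everything (value of joint drawer above 0.035 m); the robot touches nothing.
It fails at once if the dial is forced on against the dropped bolt (over about 24 N at its grip) (contact force between bolt_c0 and cashbox above 18 N).
It fails at once if the bell is shifted by over 15 mm (distance of bell from where it was at the start of the episode above 0.015 m).
It fails at once if the sugar shaker is shifted by over 15 mm (distance of shaker from where it was at the start of the episode above 0.015 m).
It fails at once if the card reader is shifted by over 15 mm (distance of reader from where it was at the start of the episode above 0.015 m).
It also fails if it takes over 72 s, if anything falls off the work surface, if the arm or the gripper's body presses on something with over 40 N, if the wrist force passes 120 N, or if a joint passes its speed limit or range.

## Working session

There is one attempt and no reset: what is moved stays moved. The work goes in short steps, Python scripts to look and compute and a tool call to move; the robot and the scene stay as the last step left them, time stands still between calls to the robot, and variables do not carry over. Pictures are saved under pics/ and viewed, at most 10 in all, crops included, and the job is handed in when it is done.

Besides the shell and the picture viewer there is one more tool, called after "Request:" as name(argument=value, ...) on one line, values as JSON. apply_moves: Moves the arm, as the interface text tells. Shift numbers are shares of 0.5 m and turn numbers shares of 6 degrees, none past 1 either way. Its arguments: {"type":"object","properties":{"increments":{"type":"array","items":{"type":"array","items":{"type":"number"}}},"force":{"type":"number"}},"required":["increments"]}

```bash
mkdir -p pics; cat > h.py <<'E'
import numpy as np, cv2
from rig import r
from scipy.spatial.transform import Rotation as R
def q2R(q): return R.from_quat([q[1],q[2],q[3],q[0]]).as_matrix()
def cam(name,s=None):
    m=r.camera_model(name); K=np.array(m["intrinsics"])
    if "mount" in m:
        s=s or r.sense(); M=np.array(m["mount"]); T=q2R(s["tool_rot"])
        return K, T@M[:3,:3], T@M[:3,3]+np.array(s["eef_pos"])
    a=np.array(m["attitude"]); A=q2R(a) if a.size==4 else a
    return K,A,np.array(m["xyz"])
def onz(c,px,z):
    K,A,o=c; d=np.linalg.inv(K)@[px[0],px[1],1]; d=A@(d*[1,-1,-1]); return o+d*(z-o[2])/d[2]
def proj(c,P):
    K,A,o=c; v=A.T@(np.array(P)-o)*[1,-1,-1]; v=K@v; return v[:2]/v[2]
E
python3 - <<'E'
from h import *
print(r.camera_model("top"),r.sense())
c={n:cam(n) for n in("top","side","wrist")}
for n in c:
    cv2.imwrite(f"pics/{n}0.png",r.read_camera(n)[:,:,::-1])
for n in("top","side"):
  for th,z in(("cashbox",0),("dial_centre",130.5),("spinner_grip",130.5),("drawer_knob",66),("bell",0),("shaker",0),("reader",0)):
    d=r.pinpoint(n,th)
    print(n,th,[(round(x["p"],2),np.round(x["position"]),np.round(onz(c[n],x["position"],z))) for x in d[:2]])
E
```

```text
{'intrinsics': array([[458.37548403,   0.        , 318.38922188],
       [  0.        , 458.37548403, 194.76783776],
       [  0.        ,   0.        ,   1.        ]]), 'xyz': array([ 397.6329422 ,  -60.47184497, 1339.54486382]), 'attitude': array([-0.69651706, -0.03033264,  0.03226165,  0.71617254])} {'t': 0.0, 'joints': array([-1.38399378e+00,  3.42716233e-01,  1.52498666e+00,  2.16166740e-06,
        1.27542484e+00, -1.46006122e-01]), 'qvel': array([-7.01463240e-04, -1.85969221e-03, -1.02100494e-03,  3.89819844e-05,
       -3.28450857e-04,  2.19480563e-04]), 'effort': array([-2.94163241e-03, -4.33680940e+01, -2.46017289e+01, -4.52874283e-04,
        7.84759788e-03,  9.03158337e-06]), 'eef_pos': array([ 171.45260137, -495.74693313,  199.33996858]), 'tool_rot': array([-7.67404068e-04,  9.86186479e-01,  1.65637071e-01, -1.46218433e-05]), 'wrist_force': array([0.29391104, 0.07443382, 0.13703381]), 'moment': array([0.01360264, 0.03938216, 0.03551144]), 'grasp_force': 0.0, 'opening': 85.4986021699659}
top cashbox [(0.97, array([338., 165.]), array([ 603., -126.,    0.])), (0.19, array(
[... 406 characters left out ...]
)]
top reader [(0.84, array([415., 225.]), array([ 420., -345.,    0.]))]
side cashbox [(0.97, array([349., 238.]), array([ 604., -108.,    0.]))]
side dial_centre [(0.91, array([347., 201.]), array([ 594., -118.,  130.])), (0.22, array([313., 228.]), array([ 495., -250.,  130.]))]
side spinner_grip [(0.56, array([350., 196.]), array([604., -93., 130.]))]
side drawer_knob [(0.92, array([314., 229.]), array([ 500., -153.,   66.]))]
side bell [(0.89, array([327., 188.]), array([560., 211.,   0.]))]
side shaker [(0.8, array([352., 286.]), array([ 588., -320.,    0.]))]
side reader [(0.64, array([349., 197.]), array([629., 140.,   0.])), (0.61, array([290., 291.]), array([ 433., -331.,    0.]))]
```

```bash
python3 - <<'E'
import cv2
a=cv2.imread("pics/top0.png")[90:270,200:460]; cv2.imwrite("pics/t1.png",cv2.resize(a,None,fx=3,fy=3,interpolation=2))
E
```

```text
(no output)
```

View pics/t1.png

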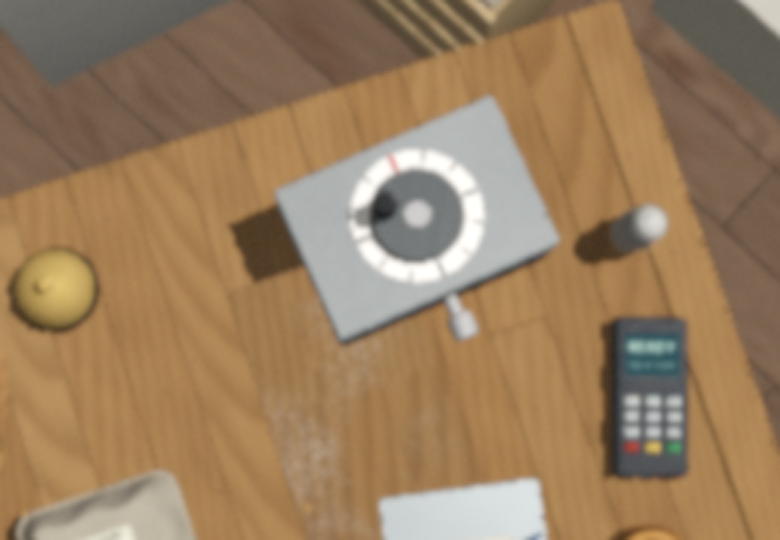

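View pics/side0.png

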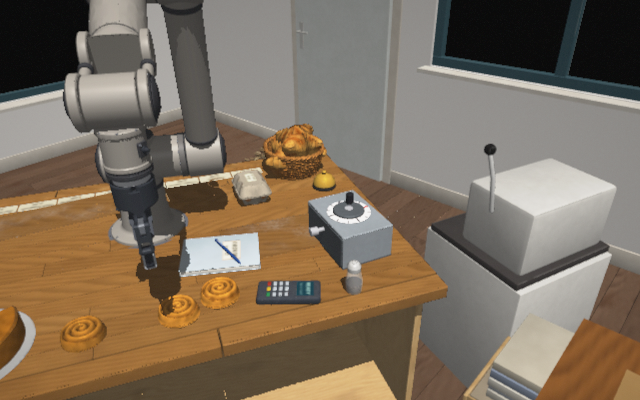

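Request:
apply_moves(increments=[[1,0.1,-0.046,-0.02,0,0,0],[1,0.1,-0.046,-0.02,0,0,0],[1,0.1,-0.046,-0.02,0,0,0],[1,0.1,-0.046,-0.02,0,0,0],[1,0.1,-0.046,-0.02,0,0,0],[1,0.1,-0.046,-0.02,0,0,0],[1,0.1,-0.046,-0.02,0,0,0],[1,0.1,-0.046,-0.02,0,0,0]], force=35)

```text
t: 1.85
eef_pos: [490.6, -190.2, 280.5]
tool_rot: [0.0, 0.986, 0.166, 0.0]
wrist_force: [0.4, -1.5, -0.3]
opening: 85.4
grasp_force: 0.0
```

```bash
cat > look.py <<'E'
from h import *
s=r.sense(); c=cam("wrist",s); im=r.read_camera("wrist"); import sys
cv2.imwrite(f"pics/{sys.argv[1]}.png",im[:,:,::-1])
print(s["t"],s["eef_pos"],s["tool_rot"],r.camera_model("wrist")["mount"] if len(sys.argv)>2 else "")
for th,z in(("cashbox",0),("dial_centre",130.5),("spinner_grip",130.5),("spinner",112.5),("drawer_knob",66)):
    d=r.pinpoint("wrist",th)
    print(th,[(round(x["p"],2),np.round(x["position"]),np.round(onz(c,x["position"],z),1)) for x in d[:2]])
E
python3 look.py w1 m
```

```text
1.85 [ 490.63537762 -190.21540767  280.51304118] [2.76037790e-04 9.86187946e-01 1.65629790e-01 1.76380592e-04] [[ 5.59520107e-04  9.65436150e-01  2.60639075e-01  6.52561111e+01]
 [ 9.99999839e-01 -5.14374930e-04 -2.41421454e-04  3.33706030e-01]
 [-9.90107935e-05  2.60639168e-01 -9.65436282e-01 -1.73301729e+02]
 [ 0.00000000e+00  0.00000000e+00  0.00000000e+00  1.00000000e+00]]
cashbox [(0.78, array([299.,  78.]), array([ 595.1, -121.1,    0. ]))]
dial_centre [(0.82, array([293.,  61.]), array([ 595.6, -124.3,  130.5])), (0.29, array([436., 137.]), array([ 574.6, -287.7,  130.5]))]
spinner_grip [(0.69, array([296.,  62.]), array([ 595.9, -127.3,  130.5])), (0.61, array([264.,  46.]), array([599.6, -94.2, 130.5]))]
spinner [(0.9, array([270.,  50.]), array([600.1, -96.4, 112.5]))]
drawer_knob [(0.8, array([301., 157.]), array([ 500.4, -159.5,   66. ]))]
```

Request:
apply_moves(increments=[[1,0.08,-0.02,0,0,0,0],[1,0.08,-0.02,0,0,0,0],[1,0.08,-0.02,0,0,0,0],[1,0,0,0,0,0,0]])

```text
t: 2.65
eef_pos: [593.8, -124.0, 278.9]
tool_rot: [-0.0, 0.986, 0.166, -0.001]
wrist_force: [0.5, -0.3, 0.4]
opening: 85.4
grasp_force: 0.0
```

```bash
python3 look.py w2
```

```text
2.65 [ 593.7634254  -123.95634258  278.85160828] [-3.76027214e-04  9.86143660e-01  1.65892304e-01 -5.32630013e-04] 
cashbox [(0.88, array([323., 162.]), array([ 598. , -124.6,    0. ]))]
dial_centre [(0.94, array([322., 181.]), array([ 594.7, -124.6,  130.5]))]
spinner_grip [(0.75, array([298., 165.]), array([603.2, -94.3, 130.5]))]
spinner [(0.65, array([300., 167.]), array([598.8, -96.3, 112.5]))]
drawer_knob [(0.64, array([326., 250.]), array([ 493.9, -165.1,   66. ]))]
```

View pics/w2.png

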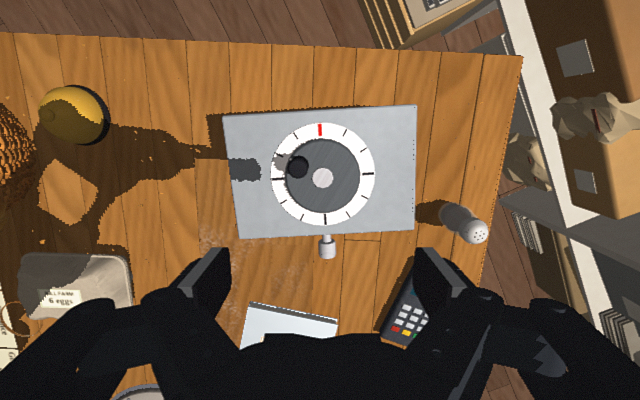

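```bash
python3 - <<'E'
from h import *
s=r.sense(); c=cam("wrist",s); im=cv2.imread("pics/w2.png")[:,:,::-1].astype(int)
sub=np.zeros((400,640),bool); sub[112:232,262:382]=1
red=sub&(im[...,0]-im[...,1]>80); 
w=(sub&(im.min(2)>200)).astype(np.uint8)|red.astype(np.uint8)
yy,xx=np.nonzero(w)
h=cv2.convexHull(np.c_[xx,yy].astype(np.int32))[:,0]
P=np.array([onz(c,p,100) for p in h])[:,:2]
from scipy.optimize import least_squares
f=least_squares(lambda q:np.hypot(P[:,0]-q[0],P[:,1]-q[1])-q[2],[595,-124,61],loss="soft_l1").x
ry,rx=np.nonzero(red); rp=onz(c,[rx.mean(),ry.mean()],100)[:2]
print("ring",f,"12 at",np.degrees(np.arctan2(*(rp-f[:2])[::-1])),np.hypot(*(rp-f[:2])))
# spinner dark top at z=142.5
m=(sub&(im.max(2)<35)).astype(np.uint8); m=cv2.morphologyEx(m,cv2.MORPH_OPEN,np.ones((5,5)))
y,x=np.nonzero(m);print(x.mean(),y.mean(),len(x),onz(c,[x.mean(),y.mean()],135))
for th in("drawer_knob","spinner"):
    for d in r.masks_of("wrist",th)[:1]:
        y,x=np.nonzero(d["region"]); print(th,d["p"],x.min(),x.max(),y.min(),y.max(),x.mean(),y.mean(),onz(c,[x.mean(),y.mean()],72 if th!="spinner" else 135)[:2])
y0=np.degrees(np.arctan2(*((R.from_matrix(q2R(s["tool_rot"])).as_matrix()[:2,0])[::-1])));print("tool x yaw",y0)
E
```

```text
ring [ 593.87815878 -126.34521093   61.66700637] 12 at 22.831278776104508 53.47878933465407
nan nan 0 [nan nan nan]
drawer_knob 0.71 318 336 234 260 326.54342431761785 247.57320099255583 [ 497.48055294 -165.33387995]
spinner 0.82 287 308 156 178 297.5771144278607 166.65671641791045 [600.47613704 -95.9494156 ]
tool x yaw 18.96644965729605<stdin>:15: RuntimeWarning: Mean of empty slice.
  ret = ret.dtype.type(ret / rcount)
```

Request:
apply_moves(increments=[[1,0,0,0,0,0,-0.6],[1,0.034,-0.046,0.02,0,0,0],[1,0,0,0.1,0,0,0],[1,0,0,0.1,0,0,0],[1,0,0,0.08,0,0,0],[1,0,0,0.036,0,0,0],[0,0,0,0,0,0,0],[-0.2,0,0,0,0,0,0]], force=35)

```text
t: 4.05
eef_pos: [600.5, -96.7, 113.3]
tool_rot: [0.001, 0.981, 0.196, 0.001]
wrist_force: [-0.0, -1.1, 0.1]
opening: 52.0
grasp_force: 0.0
```

```bash
python3 look.py w3
```

```text
4.05 [600.54964426 -96.68419592 113.27921504] [5.42672019e-04 9.80519379e-01 1.96419592e-01 8.92879006e-04] 
cashbox [(0.67, array([344., 206.]), array([ 594.1, -123.6,    0. ]))]
dial_centre [(0.72, array([363., 266.]), array([ 595.9, -124.2,  130.5]))]
spinner_grip [(0.78, array([315., 239.]), array([600.7, -92.9, 130.5]))]
spinner [(0.81, array([319., 226.]), array([602.4, -94.5, 112.5]))]
drawer_knob []
```

View pics/w3.png

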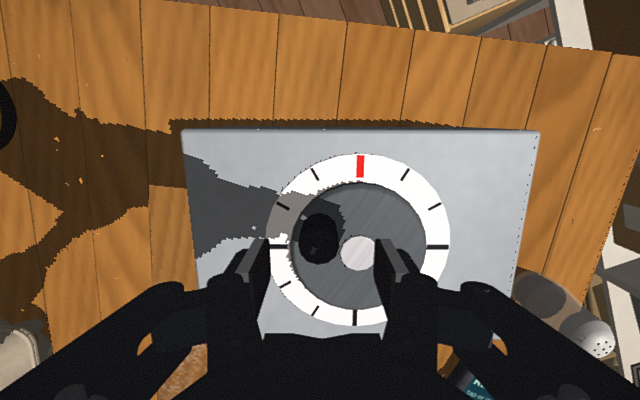

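Request:
apply_moves(increments=[[-1,0,0,0.004,0,0,0],[-1,0,0,0,0,0,0],[-1,0,0,0,0,0,0],[-1,0,0,0,0,0,0]], force=35)

```text
t: 4.85
eef_pos: [600.8, -96.4, 111.1]
tool_rot: [0.001, 0.98, 0.197, 0.001]
wrist_force: [0.8, 1.0, 7.1]
opening: -0.1
grasp_force: 3.2
```

```bash
python3 - <<'E'
from h import *
from scipy.optimize import least_squares
s=r.sense(); print(s["eef_pos"],s["opening"])
c=cam("wrist",s); im=r.read_camera("wrist").astype(int); cv2.imwrite("pics/w4.png",im[:,:,::-1].astype(np.uint8))
sub=np.zeros((400,640),bool); sub[140:240,240:470]=1
red=sub&(im[...,0]-im[...,1]>80)
w=cv2.morphologyEx((sub&(im.min(2)>215)).astype(np.uint8)|red.astype(np.uint8),cv2.MORPH_OPEN,np.ones((3,3)))
pts=[]
for x in range(310,446,3):
    y=np.nonzero(w[:,x])[0]
    if len(y): pts.append((x,y[0]))
for y in range(180,238,3):
    x=np.nonzero(w[y])[0]
    if len(x): pts.append((x[-1],y))
P=np.array([onz(c,p,100) for p in pts])[:,:2]
f=least_squares(lambda q:np.hypot(P[:,0]-q[0],P[:,1]-q[1])-61,[595,-124],loss="soft_l1")
ry,rx=np.nonzero(red); rp=onz(c,[rx.mean(),ry.mean()],100)[:2]
cc=f.x; print("ring",cc,"rms",np.sqrt(np.mean((np.hypot(*(P-cc).T)-61)**2)),"12 at",np.degrees(np.arctan2(*(rp-cc)[::-1])),np.hypot(*(rp-cc)))
e=np.array(s["eef_pos"])[:2]-cc; print(np.hypot(*e),"grip at",np.degrees(np.arctan2(e[1],e[0])))
E
```

```text
[600.76319003 -96.43355199 111.1481619 ] -0.1491136879476527
ring [ 594.88826999 -125.0350897 ] rms 0.8430593296506317 12 at 22.736732189420632 53.723527567590835
29.19867538977181 grip at 78.39256587507448
```

View pics/w4.png

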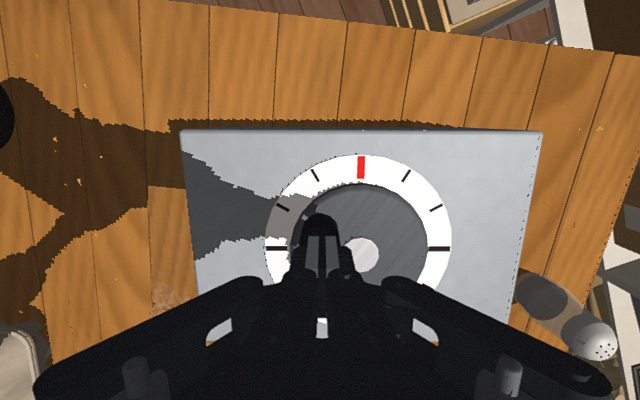

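```bash
python3 - <<'E'
from h import *
s=r.sense(); c=cam("wrist",s); T=q2R(s["tool_rot"]); p=np.array(s["eef_pos"])
print(r.camera_model("wrist")["intrinsics"])
for d in([0,0,0],[11,0,0],[0,0,-19],[11,0,-19],[11,0,-40]): print(d,proj(c,p+T@np.array(d)))
a=cv2.imread("pics/w4.png")[140:300,240:440]; b=cv2.imread("pics/w3.png")[140:300,240:440]
a=np.clip(np.hstack([b,a]).astype(float)*2.5,0,255).astype(np.uint8)
cv2.imwrite("pics/w4c.png",cv2.resize(a,None,fx=2,fy=2))
for th,z in(("spinner_grip",130.5),("spinner",112.5)):
  for n in("top","side","wrist"):
    r.read_camera(n);print(n,th,[(x["p"],onz(cam(n),x["position"],z)) for x in r.pinpoint(n,th)[:2]])
E
```

```text
[[303.37640376   0.         321.69640269]
 [  0.         303.37640376 201.42046402]
 [  0.           0.           1.        ]]
[0, 0, 0] [321.10892182 230.74262311]
[11, 0, 0] [321.10995397 213.44983846]
[0, 0, -19] [321.04538728 243.03542214]
[11, 0, -19] [321.0454187  224.01390966]
[11, 0, -40] [320.95480487 238.84689648]
top spinner_grip []
side spinner_grip [(0.46, array([ 604.05884237, -109.96793445,  130.5       ]))]
wrist spinner_grip [(0.87, array([601.66530537, -95.03005364, 130.5       ]))]
top spinner []
side spinner [(0.55, array([606.19855207, -80.82188019, 112.5       ]))]
wrist spinner [(0.61, array([601.73107225, -95.51315058, 112.5       ]))]
```

View pics/w4c.png

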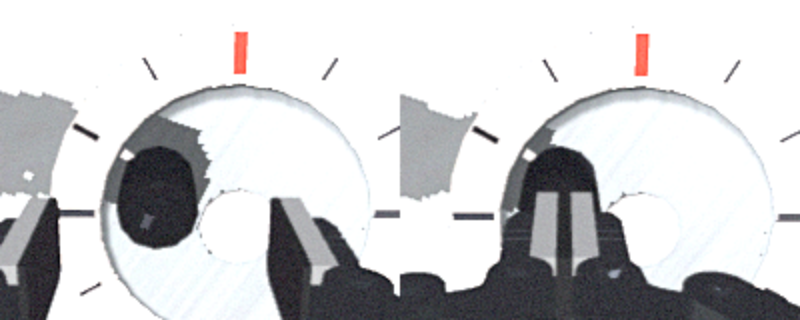

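```bash
python3 - <<'E'
from h import *
c=cam("side"); print("pinch",r.pinch_z, "start TCP in side0", proj(c,[171.5,-496,199.5]), "30 up",proj(c,[171.5,-496,229.5]), "pad sep",proj(c,[171.5+.33*42,-496-.945*42,212]),proj(c,[171.5-.33*42,-496+.945*42,212]))
s=r.sense();p=np.array(s["eef_pos"]);print(s["wrist_force"],s["opening"],s["grasp_force"]," now TCP",proj(c,p),"30up",proj(c,p+[0,0,30]))
a=cv2.imread("pics/side0.png")[200:300,110:200]; b=r.read_camera("side")[140:240,300:390,::-1]
q=lambda v:cv2.resize(np.clip(v.astype(float)*1.5,0,255).astype(np.uint8),None,fx=4.4,fy=4.4,interpolation=cv2.INTER_CUBIC)
cv2.imwrite("pics/s5.png",np.hstack([q(a),q(b)]))
E
```

```text
pinch 18.700000000000003 start TCP in side0 [152.40744807 272.50103169] 30 up [149.55812741 260.09001743] pad sep [153.36582554 280.01898229] [149.24674771 255.62520489]
[1.17847778 0.45860678 7.21547285] 0.15745233084198373 3.1595646003574984  now TCP [348.5629744  203.20551804] 30up [348.77874613 193.82504796]
```

View pics/s5.png

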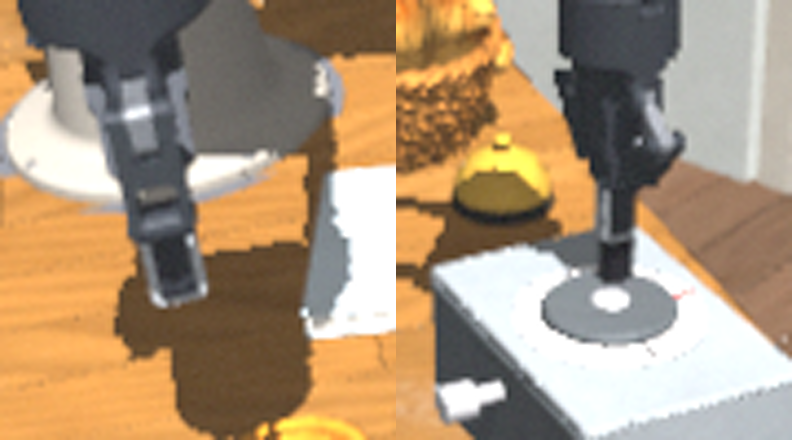

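Request:
apply_moves(increments=[[0.2,0,0,-0.02,0,0,0],[0.2,0,0,0,0,0,0],[0.2,0,0,0,0,0,0],[0.2,0,0,0.04,0,0,0],[0.2,0,0,0.038,0,0,0],[-1,0,0,0,0,0,0],[-1,0,0,0,0,0,0],[-1,0,0,0,0,0,0]], force=35)

```text
t: 6.55
eef_pos: [599.9, -96.0, 81.3]
tool_rot: [-0.0, 0.98, 0.197, 0.0]
wrist_force: [-0.4, 1.4, -1.0]
opening: 20.2
grasp_force: 34.6
```

Request:
apply_moves(increments=[[-1,0,0,0,0,0,0],[-1,0,0,0,0,0,0]])

```text
t: 6.8
eef_pos: [600.0, -96.0, 81.3]
tool_rot: [-0.0, 0.98, 0.197, 0.0]
wrist_force: [-0.9, 2.0, -0.5]
opening: 20.7
grasp_force: 34.8
```

```bash
cat > ang.py <<'E'
from h import *
C=np.array([594.9,-125.0]); Y=np.radians(22.7)
s=r.sense(); e=np.array(s["eef_pos"])[:2]-C; f=np.array(s["wrist_force"])
a=Y-np.arctan2(e[1],e[0]); rad=e/np.hypot(*e); tan=np.array([rad[1],-rad[0]])
print("t",round(s["t"],2),"angle",round(a,3),"rad",round(np.hypot(*e),2),"Ftan",round(f[:2]@tan,1),"Frad",round(f[:2]@rad,1),"Fz",round(f[2],1),"open",round(s["opening"],1),"z",round(s["eef_pos"][2],1))
T=q2R(s["tool_rot"])[:2,0]; print("tool yaw",np.degrees(np.arctan2(T[1],T[0])),"tool xy of e",np.round([e@T, e@[T[1],-T[0]]],2))
E
python3 ang.py
```

```text
t 6.8 angle -1.0 rad 29.46 Ftan -1.3 Frad 1.8 Fz -0.5 open 20.7 z 81.3
tool yaw 22.674369623749445 tool xy of e [ 15.91 -24.8 ]
```

```bash
cat > plan.py <<'E'
# plan.py start end n : rows from current pose (tool coords) along the circle
from h import *; import sys
C=np.array([594.9,-125.0]); s=r.sense(); T=q2R(s["tool_rot"])[:2,0]; e=np.array(s["eef_pos"])[:2]-C
p=np.array([e@T,e@[T[1],-T[0]]]); a0,a1,n=float(sys.argv[1]),float(sys.argv[2]),int(sys.argv[3])
off=np.radians(22.7)-np.arctan2(T[1],T[0])
for i,a in enumerate(np.linspace(a0,a1,n+1)[1:]):
    q=30*np.array([np.cos(a-off),np.sin(a-off)]); d=np.round((q-p)/500,4); p=p+d*500
    print(f"[-1,{d[0]:.4f},{d[1]:.4f},0,0,0,0]",end=", " if (i+1)%8 else "\n")
E
python3 plan.py -1.0 8.378 24
```

```text
[-1,0.0174,0.0152,0,0,0,0], [-1,0.0094,0.0214,0,0,0,0], [-1,0.0005,0.0233,0,0,0,0], [-1,-0.0084,0.0217,0,0,0,0], [-1,-0.0160,0.0169,0,0,0,0], [-1,-0.0212,0.0096,0,0,0,0], [-1,-0.0233,0.0007,0,0,0,0], [-1,-0.0218,-0.0082,0,0,0,0]
[-1,-0.0171,-0.0159,0,0,0,0], [-1,-0.0097,-0.0212,0,0,0,0], [-1,-0.0009,-0.0232,0,0,0,0], [-1,0.0080,-0.0219,0,0,0,0], [-1,0.0158,-0.0172,0,0,0,0], [-1,0.0211,-0.0099,0,0,0,0], [-1,0.0233,-0.0010,0,0,0,0], [-1,0.0219,0.0078,0,0,0,0]
[-1,0.0173,0.0156,0,0,0,0], [-1,0.0100,0.0210,0,0,0,0], [-1,0.0013,0.0233,0,0,0,0], [-1,-0.0077,0.0220,0,0,0,0], [-1,-0.0155,0.0174,0,0,0,0], [-1,-0.0209,0.0102,0,0,0,0], [-1,-0.0233,0.0015,0,0,0,0], [-1,-0.0220,-0.0075,0,0,0,0]
```

Request:
apply_moves(increments=[[-1,0.0174,0.0152,0,0,0,0],[-1,0.0094,0.0214,0,0,0,0],[-1,0.0005,0.0233,0,0,0,0],[-1,-0.0084,0.0217,0,0,0,0],[-1,-0.016,0.0169,0,0,0,0],[-1,-0.0212,0.0096,0,0,0,0],[-1,-0.0233,0.0007,0,0,0,0],[-1,-0.0218,-0.0082,0,0,0,0]])

```text
t: 7.8
eef_pos: [591.4, -155.1, 81.3]
tool_rot: [0.001, 0.981, 0.196, 0.002]
wrist_force: [5.8, 5.0, -4.2]
opening: 20.3
grasp_force: 34.7
```

```bash
python3 ang.py
```

```text
t 7.8 angle 2.081 rad 30.34 Ftan -5.2 Frad -5.7 Fz -4.2 open 20.3 z 81.3
tool yaw 22.654896043597383 tool xy of e [-14.8   26.48]
```

Request:
apply_moves(increments=[[-1,-0.0171,-0.0159,0,0,0,0],[-1,-0.0097,-0.0212,0,0,0,0],[-1,-0.0009,-0.0232,0,0,0,0],[-1,0.008,-0.0219,0,0,0,0],[-1,0.0158,-0.0172,0,0,0,0],[-1,0.0211,-0.0099,0,0,0,0],[-1,0.0233,-0.001,0,0,0,0],[-1,0.0219,0.0078,0,0,0,0]])

```text
t: 8.8
eef_pos: [597.6, -95.3, 81.2]
tool_rot: [-0.0, 0.98, 0.197, -0.002]
wrist_force: [-9.2, -2.9, 1.6]
opening: 20.5
grasp_force: 35.6
```

```bash
python3 ang.py
```

```text
t 8.8 angle -1.083 rad 29.79 Ftan -8.9 Frad -3.7 Fz 1.6 open 20.5 z 81.2
tool yaw 22.703817715620232 tool xy of e [ 13.97 -26.31]
```

Request:
apply_moves(increments=[[-1,0.0173,0.0156,0,0,0,0],[-1,0.01,0.021,0,0,0,0],[-1,0.0013,0.0233,0,0,0,0],[-1,-0.0077,0.022,0,0,0,0],[-1,-0.0155,0.0174,0,0,0,0],[-1,-0.0209,0.0102,0,0,0,0],[-1,-0.0233,0.0015,0,0,0,0],[-1,-0.0204,-0.007,0,0,0,0]])

```text
t: 9.8
eef_pos: [593.6, -155.1, 81.3]
tool_rot: [0.001, 0.981, 0.196, 0.002]
wrist_force: [6.2, 3.5, -4.2]
opening: 20.5
grasp_force: 35.0
```

```bash
python3 ang.py; python3 - <<'E'
from h import *
print(r.sense()["t"]); cv2.imwrite("pics/w6.png",r.read_camera("wrist")[:,:,::-1]); print(r.sense()["t"])
E
python3 ang.py
```

```text
t 9.8 angle 2.011 rad 30.17 Ftan -6.0 Frad -3.8 Fz -4.2 open 20.5 z 81.3
tool yaw 22.659150057676538 tool xy of e [-12.85  27.3 ]
9.8
9.85
t 9.85 angle 2.067 rad 30.25 Ftan 1.0 Frad -1.5 Fz -0.7 open 20.5 z 81.2
tool yaw 22.65455064635229 tool xy of e [-14.39  26.61]
```

View pics/w6.png

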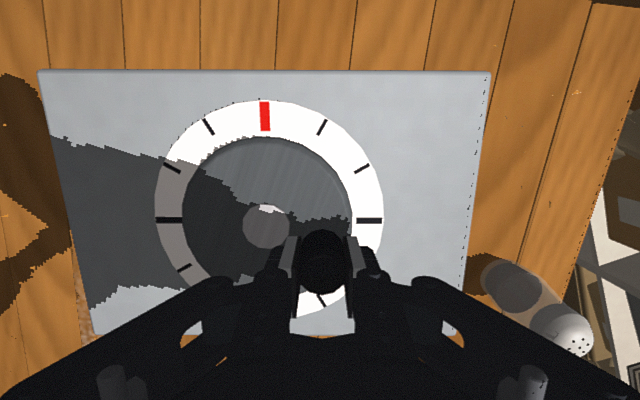

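```bash
python3 plan.py 8.36 -0.01 24
```

```text
[-1,0.0194,0.0061,0,0,0,0], [-1,0.0208,-0.0004,0,0,0,0], [-1,0.0195,-0.0075,0,0,0,0], [-1,0.0157,-0.0136,0,0,0,0], [-1,0.0101,-0.0182,0,0,0,0], [-1,0.0033,-0.0206,0,0,0,0], [-1,-0.0040,-0.0204,0,0,0,0], [-1,-0.0107,-0.0179,0,0,0,0]
[-1,-0.0161,-0.0131,0,0,0,0], [-1,-0.0197,-0.0069,0,0,0,0], [-1,-0.0208,0.0004,0,0,0,0], [-1,-0.0195,0.0074,0,0,0,0], [-1,-0.0157,0.0136,0,0,0,0], [-1,-0.0102,0.0182,0,0,0,0], [-1,-0.0033,0.0205,0,0,0,0], [-1,0.0039,0.0205,0,0,0,0]
[-1,0.0106,0.0178,0,0,0,0], [-1,0.0161,0.0132,0,0,0,0], [-1,0.0197,0.0069,0,0,0,0], [-1,0.0208,-0.0003,0,0,0,0], [-1,0.0195,-0.0073,0,0,0,0], [-1,0.0158,-0.0136,0,0,0,0], [-1,0.0102,-0.0181,0,0,0,0], [-1,0.0034,-0.0206,0,0,0,0]
```

Request:
apply_moves(increments=[[-1,0.0194,0.0061,0,0,0,0],[-1,0.0208,-0.0004,0,0,0,0],[-1,0.0195,-0.0075,0,0,0,0],[-1,0.0157,-0.0136,0,0,0,0],[-1,0.0101,-0.0182,0,0,0,0],[-1,0.0033,-0.0206,0,0,0,0],[-1,-0.004,-0.0204,0,0,0,0],[-1,-0.0107,-0.0179,0,0,0,0]])

```text
t: 10.85
eef_pos: [609.4, -100.0, 81.3]
tool_rot: [0.002, 0.981, 0.196, 0.001]
wrist_force: [1.8, -6.5, -3.2]
opening: 20.8
grasp_force: 35.3
```

Request:
apply_moves(increments=[[-1,-0.0161,-0.0131,0,0,0,0],[-1,-0.0197,-0.0069,0,0,0,0],[-1,-0.0208,0.0004,0,0,0,0],[-1,-0.0195,0.0074,0,0,0,0],[-1,-0.0157,0.0136,0,0,0,0],[-1,-0.0102,0.0182,0,0,0,0],[-1,-0.0033,0.0205,0,0,0,0],[-1,0.0039,0.0205,0,0,0,0]])

```text
t: 11.85
eef_pos: [571.1, -146.0, 81.2]
tool_rot: [-0.001, 0.98, 0.197, -0.002]
wrist_force: [-4.0, 2.4, 2.5]
opening: 20.5
grasp_force: 36.0
```

Request:
apply_moves(increments=[[-1,0.0106,0.0178,0,0,0,0],[-1,0.0161,0.0132,0,0,0,0],[-1,0.0197,0.0069,0,0,0,0],[-1,0.0208,-0.0003,0,0,0,0],[-1,0.0195,-0.0073,0,0,0,0],[-1,0.0158,-0.0136,0,0,0,0]])

```text
t: 12.6
eef_pos: [621.4, -134.1, 81.0]
tool_rot: [-0.0, 0.98, 0.197, -0.003]
wrist_force: [-14.3, -2.1, 6.0]
opening: 20.9
grasp_force: 36.2
```

```bash
python3 ang.py; python3 plan.py 0.687 0 3
```

```text
t 12.6 angle 0.728 rad 28.07 Ftan 6.6 Frad -12.8 Fz 6.0 open 20.9 z 81.0
tool yaw 22.665883277905596 tool xy of e [20.97 18.67]
[-1,0.0119,-0.0108,0,0,0,0], [-1,0.0046,-0.0129,0,0,0,0], [-1,0.0016,-0.0137,0,0,0,0],
```

```bash
python3 - <<'E'
import numpy as np
from scipy.optimize import least_squares
P=np.array([[600.0,-96.0],[591.4,-155.1],[597.6,-95.3],[593.6,-155.1],[609.4,-100],[571.1,-146],[621.4,-134.1]])
f=least_squares(lambda q:np.hypot(*(P-q).T)-30,[595,-125]);print(f.x,f.fun)
f=least_squares(lambda q:np.hypot(*(P-q[:2]).T)-q[2],[595,-125,30]);print(f.x,f.fun)
E
```

```text
[ 592.76388222 -125.07119975] [-0.04176147  0.05975747  0.16143846  0.04043837  0.08862695  0.12205957
  0.02576353]
[ 592.70647511 -125.05623544   30.07527934] [-0.11763719 -0.00312169  0.08065098 -0.01823066  0.03267156  0.01593267
  0.00973433]
```

```bash
sed -i 's/594.9,-125.0/592.75,-125.05/' ang.py plan.py; python3 ang.py; python3 plan.py 0.704 -0.01 3
```

```text
t 12.6 angle 0.703 rad 30.1 Ftan 6.3 Frad -13.0 Fz 6.0 open 20.9 z 81.0
tool yaw 22.665883277905596 tool xy of e [22.97 19.45]
[-1,0.0077,-0.0120,0,0,0,0], [-1,0.0048,-0.0134,0,0,0,0], [-1,0.0016,-0.0141,0,0,0,0],
```

Request:
apply_moves(increments=[[-1,0.0034,-0.0132,0,0,0,0],[-1,0.0048,-0.0136,0,0,0,0],[-1,0.0014,-0.0134,0,0,0,0],[-1,0,0,0,0,0,0]])

```text
t: 13.1
eef_pos: [620.6, -113.9, 81.2]
tool_rot: [0.001, 0.98, 0.197, -0.0]
wrist_force: [-0.3, -3.0, 0.5]
opening: 20.4
grasp_force: 35.7
```

```bash
python3 ang.py
```

```text
t 13.1 angle 0.016 rad 30.0 Ftan 2.7 Frad -1.4 Fz 0.5 open 20.4 z 81.2
tool yaw 22.67200941943489 tool xy of e [30.    0.45]
```

```bash
python3 plan.py 0.01 1.95 8
```

```text
[-1,-0.0019,0.0141,0,0,0,0], [-1,-0.0053,0.0135,0,0,0,0], [-1,-0.0084,0.0118,0,0,0,0], [-1,-0.0110,0.0095,0,0,0,0], [-1,-0.0129,0.0066,0,0,0,0], [-1,-0.0141,0.0033,0,0,0,0], [-1,-0.0145,-0.0003,0,0,0,0], [-1,-0.0141,-0.0037,0,0,0,0]
```

Request:
apply_moves(increments=[[-1,-0.0019,0.0141,0,0,0,0],[-1,-0.0053,0.0135,0,0,0,0],[-1,-0.0084,0.0118,0,0,0,0],[-1,-0.011,0.0095,0,0,0,0],[-1,-0.0129,0.0066,0,0,0,0],[-1,-0.0141,0.0033,0,0,0,0],[-1,-0.0145,-0.0003,0,0,0,0],[-1,-0.0141,-0.0037,0,0,0,0]])

```text
t: 14.1
eef_pos: [592.9, -155.1, 81.2]
tool_rot: [0.001, 0.981, 0.196, 0.0]
wrist_force: [6.0, 1.6, 0.4]
opening: 20.5
grasp_force: 35.8
```

Request:
apply_moves(increments=[[-1,0,0,0,0,0,0]])

```text
t: 14.22
eef_pos: [591.3, -155.0, 81.2]
tool_rot: [0.0, 0.981, 0.196, -0.001]
wrist_force: [-2.6, -2.5, 3.3]
opening: 20.5
grasp_force: 36.1
```

```bash
python3 ang.py; python3 plan.py 1.94 3.70 44 | sed 's/,0,0,0,0\]//g'
```

```text
t 14.22 angle 2.015 rad 30.01 Ftan 2.5 Frad 2.6 Fz 3.3 open 20.5 z 81.2
tool yaw 22.653489614488446 tool xy of e [-12.87  27.11]
[-1,0.0019,0.0008, [-1,-0.0022,-0.0009, [-1,-0.0021,-0.0011, [-1,-0.0021,-0.0012, [-1,-0.0020,-0.0013, [-1,-0.0020,-0.0013, [-1,-0.0020,-0.0014, [-1,-0.0019,-0.0015
[-1,-0.0018,-0.0015, [-1,-0.0018,-0.0017, [-1,-0.0016,-0.0017, [-1,-0.0017,-0.0017, [-1,-0.0015,-0.0019, [-1,-0.0015,-0.0019, [-1,-0.0014,-0.0019, [-1,-0.0013,-0.0020
[-1,-0.0012,-0.0021, [-1,-0.0012,-0.0021, [-1,-0.0011,-0.0021, [-1,-0.0010,-0.0022, [-1,-0.0009,-0.0022, [-1,-0.0008,-0.0023, [-1,-0.0007,-0.0023, [-1,-0.0006,-0.0023
[-1,-0.0005,-0.0024, [-1,-0.0005,-0.0023, [-1,-0.0003,-0.0024, [-1,-0.0002,-0.0024, [-1,-0.0002,-0.0024, [-1,-0.0001,-0.0024, [-1,0.0001,-0.0024, [-1,0.0001,-0.0024
[-1,0.0003,-0.0024, [-1,0.0003,-0.0023, [-1,0.0004,-0.0024, [-1,0.0005,-0.0023, [-1,0.0006,-0.0024, [-1,0.0007,-0.0023, [-1,0.0008,-0.0022, [-1,0.0009,-0.0022
[-1,0.0010,-0.0022, [-1,0.0011,-0.0022, [-1,0.0011,-0.0021, [-1,0.0012,-0.0021,
```

Request:
apply_moves(increments=[[-1,-0.0022,-0.001,0,0,0,0],[-1,-0.0021,-0.0011,0,0,0,0],[-1,0,0,0,0,0,0]])

```text
t: 14.6
eef_pos: [590.7, -154.9, 81.2]
tool_rot: [0.001, 0.981, 0.197, 0.0]
wrist_force: [0.1, -5.4, 3.4]
opening: 20.5
grasp_force: 36.0
```

```bash
python3 ang.py
```

```text
t 14.6 angle 2.035 rad 29.93 Ftan -0.5 Frad 5.4 Fz 3.4 open 20.5 z 81.2
tool yaw 22.66510275695988 tool xy of e [-13.39  26.76]
```

Request:
apply_moves(increments=[[-1,-0.0021,-0.0012,0,0,0,0],[-1,-0.002,-0.0013,0,0,0,0],[-1,0,0,0,0,0,0]])

```text
t: 14.98
eef_pos: [589.1, -154.7, 81.2]
tool_rot: [0.001, 0.981, 0.196, 0.001]
wrist_force: [2.4, -5.9, 0.8]
opening: 20.7
grasp_force: 35.9
```

```bash
python3 ang.py
```

```text
t 14.97 angle 2.088 rad 29.92 Ftan -3.1 Frad 5.6 Fz 0.8 open 20.7 z 81.2
tool yaw 22.663718298214757 tool xy of e [-14.78  26.01]
```

Request:
apply_moves(increments=[[-1,-0.0022,-0.0008,0,0,0,0],[-1,-0.0021,-0.001,0,0,0,0],[-1,0,0,0,0,0,0]])

```text
t: 15.35
eef_pos: [586.7, -154.4, 81.2]
tool_rot: [0.001, 0.98, 0.197, 0.001]
wrist_force: [2.1, -5.1, 0.8]
opening: 20.6
grasp_force: 35.9
```

```bash
python3 ang.py
```

```text
t 15.35 angle 2.171 rad 29.94 Ftan -3.1 Frad 4.5 Fz 0.8 open 20.6 z 81.2
tool yaw 22.668991429629525 tool xy of e [-16.9   24.71]
```

Request:
apply_moves(increments=[[-1,-0.002,-0.0012,0,0,0,0],[-1,-0.002,-0.0014,0,0,0,0],[-1,0,0,0,0,0,0]])

```text
t: 15.72
eef_pos: [584.3, -153.8, 81.2]
tool_rot: [0.001, 0.98, 0.197, 0.001]
wrist_force: [2.3, -4.4, 1.1]
opening: 20.8
grasp_force: 35.9
```

```bash
python3 ang.py
```

```text
t 15.72 angle 2.255 rad 29.94 Ftan -3.4 Frad 3.5 Fz 1.1 open 20.8 z 81.2
tool yaw 22.66867111655064 tool xy of e [-18.9   23.22]
```

Request:
apply_moves(increments=[[-1,-0.0019,-0.0014,0,0,0,0],[-1,-0.0019,-0.0015,0,0,0,0],[-1,0,0,0,0,0,0]])

```text
t: 16.1
eef_pos: [581.4, -152.8, 81.2]
tool_rot: [0.0, 0.98, 0.197, 0.0]
wrist_force: [1.4, -2.9, 3.3]
opening: 21.1
grasp_force: 36.0
```

```bash
python3 ang.py
```

```text
t 16.1 angle 2.356 rad 29.95 Ftan -2.4 Frad 2.1 Fz 3.3 open 21.1 z 81.2
tool yaw 22.670480608731133 tool xy of e [-21.16  21.19]
```

Request:
apply_moves(increments=[[-1,-0.0017,-0.0016,0,0,0,0],[-1,-0.0017,-0.0017,0,0,0,0],[-1,0,0,0,0,0,0]])

```text
t: 16.48
eef_pos: [578.8, -151.6, 81.1]
tool_rot: [-0.0, 0.98, 0.197, -0.0]
wrist_force: [2.0, -3.9, 3.9]
opening: 20.5
grasp_force: 36.2
```

```bash
python3 ang.py
```

```text
t 16.48 angle 2.45 rad 30.0 Ftan -3.6 Frad 2.5 Fz 3.9 open 20.5 z 81.1
tool yaw 22.671381719486387 tool xy of e [-23.11  19.14]
```

Request:
apply_moves(increments=[[-1,-0.0016,-0.0018,0,0,0,0],[-1,-0.0015,-0.0018,0,0,0,0],[-1,0,0,0,0,0,0]])

```text
t: 16.85
eef_pos: [576.9, -150.5, 81.1]
tool_rot: [-0.0, 0.98, 0.197, 0.0]
wrist_force: [2.9, -1.0, 4.6]
opening: 20.7
grasp_force: 36.2
```

```bash
python3 ang.py
```

```text
t 16.85 angle 2.524 rad 30.04 Ftan -3.0 Frad -0.7 Fz 4.6 open 20.7 z 81.1
tool yaw 22.672367405583167 tool xy of e [-24.49  17.4 ]
```

Request:
apply_moves(increments=[[-1,-0.0014,-0.002,0,0,0,0],[-1,-0.0012,-0.0021,0,0,0,0],[-1,0,0,0,0,0,0]])

```text
t: 17.23
eef_pos: [574.7, -149.1, 81.1]
tool_rot: [-0.0, 0.98, 0.197, 0.0]
wrist_force: [2.9, -1.5, 5.3]
opening: 20.5
grasp_force: 36.2
```

```bash
python3 ang.py
```

```text
t 17.23 angle 2.61 rad 30.04 Ftan -3.2 Frad -0.5 Fz 5.3 open 20.5 z 81.1
tool yaw 22.673327349254496 tool xy of e [-25.88  15.24]
```

Request:
apply_moves(increments=[[-1,-0.0012,-0.0021,0,0,0,0],[-1,-0.001,-0.0021,0,0,0,0],[-1,0,0,0,0,0,0]])

```text
t: 17.6
eef_pos: [573.0, -147.7, 81.1]
tool_rot: [0.0, 0.98, 0.197, 0.0]
wrist_force: [3.4, -2.5, 5.1]
opening: 20.6
grasp_force: 36.2
```

```bash
python3 ang.py
```

```text
t 17.6 angle 2.684 rad 30.07 Ftan -4.2 Frad -0.4 Fz 5.1 open 20.6 z 81.1
tool yaw 22.67208599271886 tool xy of e [-26.98  13.29]
```

Request:
apply_moves(increments=[[-1,-0.001,-0.0022,0,0,0,0],[-1,-0.0009,-0.0022,0,0,0,0],[-1,0,0,0,0,0,0]])

```text
t: 17.98
eef_pos: [571.2, -146.0, 81.1]
tool_rot: [-0.0, 0.98, 0.197, -0.0]
wrist_force: [2.4, -0.7, 6.5]
opening: 20.6
grasp_force: 36.2
```

```bash
python3 ang.py
```

```text
t 17.98 angle 2.767 rad 30.08 Ftan -2.2 Frad -1.2 Fz 6.5 open 20.6 z 81.1
tool yaw 22.66993877406372 tool xy of e [-27.98  11.02]
```

Request:
apply_moves(increments=[[-1,-0.0008,-0.0022,0,0,0,0],[-1,-0.0007,-0.0023,0,0,0,0],[-1,0,0,0,0,0,0]])

```text
t: 18.35
eef_pos: [569.7, -144.4, 81.1]
tool_rot: [0.0, 0.98, 0.197, 0.0]
wrist_force: [2.9, -2.7, 4.6]
opening: 20.7
grasp_force: 36.3
```

```bash
python3 ang.py
```

```text
t 18.35 angle 2.841 rad 30.08 Ftan -3.9 Frad -0.5 Fz 4.6 open 20.7 z 81.1
tool yaw 22.669018162428397 tool xy of e [-28.73   8.93]
```

Request:
apply_moves(increments=[[-1,-0.0006,-0.0023,0,0,0,0],[-1,-0.0005,-0.0023,0,0,0,0],[-1,0,0,0,0,0,0]])

```text
t: 18.73
eef_pos: [568.2, -142.4, 81.1]
tool_rot: [0.0, 0.98, 0.197, -0.0]
wrist_force: [1.7, -2.1, 6.1]
opening: 20.7
grasp_force: 36.3
```

```bash
python3 ang.py
```

```text
t 18.73 angle 2.922 rad 30.11 Ftan -2.7 Frad -0.2 Fz 6.1 open 20.7 z 81.1
tool yaw 22.670701464200743 tool xy of e [-29.38   6.58]
```

Request:
apply_moves(increments=[[-1,-0.0004,-0.0024,0,0,0,0],[-1,-0.0003,-0.0024,0,0,0,0],[-1,0,0,0,0,0,0]])

```text
t: 19.1
eef_pos: [566.7, -140.2, 81.1]
tool_rot: [-0.0, 0.98, 0.197, -0.0]
wrist_force: [2.2, -2.2, 6.7]
opening: 20.9
grasp_force: 36.3
```

```bash
python3 ang.py
```

```text
t 19.1 angle 3.01 rad 30.11 Ftan -3.0 Frad -0.8 Fz 6.7 open 20.9 z 81.1
tool yaw 22.67070558314101 tool xy of e [-29.85   3.98]
```

Request:
apply_moves(increments=[[-1,-0.0002,-0.0024,0,0,0,0],[-1,-0.0001,-0.0024,0,0,0,0],[-1,0,0,0,0,0,0]])

```text
t: 19.48
eef_pos: [565.2, -137.2, 81.0]
tool_rot: [-0.001, 0.98, 0.197, -0.001]
wrist_force: [1.7, 0.6, 7.7]
opening: 20.5
grasp_force: 36.4
```

```bash
python3 ang.py
```

```text
t 19.48 angle 3.123 rad 30.15 Ftan -0.1 Frad -1.8 Fz 7.7 open 20.5 z 81.0
tool yaw 22.682209273376834 tool xy of e [-30.14   0.58]
```

Request:
apply_moves(increments=[[-1,0.0001,-0.0024,0,0,0,0],[-1,0.0001,-0.0018,0,0,0,0],[-1,0,0,0,0,0,0]])

```text
t: 19.85
eef_pos: [564.6, -135.7, 81.1]
tool_rot: [-0.0, 0.98, 0.197, -0.001]
wrist_force: [0.9, -0.4, 7.2]
opening: 20.3
grasp_force: 36.4
```

```bash
python3 ang.py
```

```text
t 19.85 angle 3.175 rad 30.12 Ftan -0.7 Frad -0.7 Fz 7.2 open 20.3 z 81.1
tool yaw 22.678686760903467 tool xy of e [-30.1  -1. ]
```

Request:
apply_moves(increments=[[-1,0.0002,-0.0024,0,0,0,0],[-1,0.0002,-0.002,0,0,0,0],[-1,0,0,0,0,0,0]])

```text
t: 20.23
eef_pos: [564.2, -134.6, 81.1]
tool_rot: [0.0, 0.98, 0.197, -0.0]
wrist_force: [1.3, -3.7, 4.6]
opening: 20.8
grasp_force: 36.3
```

```bash
python3 ang.py
```

```text
t 20.23 angle 3.214 rad 30.13 Ftan -3.9 Frad -0.0 Fz 4.6 open 20.8 z 81.1
tool yaw 22.669473782622486 tool xy of e [-30.05  -2.17]
```

Request:
apply_moves(increments=[[-1,0.0002,-0.0018,0,0,0,0],[-1,0.0002,-0.0014,0,0,0,0],[-1,0,0,0,0,0,0]])

```text
t: 20.6
eef_pos: [564.0, -134.0, 81.1]
tool_rot: [0.001, 0.981, 0.196, -0.0]
wrist_force: [1.9, -6.8, 4.7]
opening: 20.5
grasp_force: 36.3
```

```bash
python3 ang.py
```

```text
t 20.6 angle 3.236 rad 30.09 Ftan -7.1 Frad 0.2 Fz 4.7 open 20.5 z 81.1
tool yaw 22.662220592190707 tool xy of e [-29.95  -2.83]
```

Request:
apply_moves(increments=[[-1,0.0002,-0.0018,0,0,0,0],[-1,0.0001,-0.001,0,0,0,0],[-1,0,0,0,0,0,0]])

```text
t: 20.98
eef_pos: [563.9, -133.4, 81.2]
tool_rot: [0.002, 0.981, 0.196, -0.0]
wrist_force: [2.6, -10.0, 4.1]
opening: 20.3
grasp_force: 36.2
```

```bash
python3 ang.py
```

```text
t 20.98 angle 3.255 rad 30.04 Ftan -10.3 Frad 0.3 Fz 4.1 open 20.3 z 81.2
tool yaw 22.658556679343743 tool xy of e [-29.85  -3.39]
```

Request:
apply_moves(increments=[[-1,0,0.003,0,0,0,0],[0.2,0,0,0,0,0,0],[0.2,0,0,0,0,0,0],[0.2,0,0,0,0,0,0],[0.2,0,0,-0.08,0,0,0],[0.2,0,0,-0.08,0,0,0],[0.2,-0.04,0.002,-0.04,0,0,0],[0.2,0,0,0,0,0,0]])

```text
t: 21.98
eef_pos: [546.3, -141.6, 182.4]
tool_rot: [0.001, 0.981, 0.196, 0.001]
wrist_force: [0.2, 0.3, -0.2]
opening: 51.2
grasp_force: 0.0
```

```bash
python3 ang.py; python3 look.py w7; python3 - <<'E'
from h import *
c=cam("wrist")
for d in r.masks_of("wrist","drawer_knob")[:1]:
    y,x=np.nonzero(d["region"]); print(d["p"],x.min(),x.max(),y.min(),y.max(),onz(c,[x.mean(),y.mean()],72)[:2])
E
```

```text
t 21.98 angle 3.196 rad 49.29 Ftan 0.2 Frad -0.3 Fz -0.2 open 51.2 z 182.4
tool yaw 22.630583305779677 tool xy of e [-49.22  -2.63]
21.975 [ 546.3125023  -141.56079732  182.39846812] [6.68051762e-04 9.80561767e-01 1.96207013e-01 9.91222174e-04] 
cashbox [(0.94, array([324., 135.]), array([ 592., -126.,    0.]))]
dial_centre [(0.97, array([326., 138.]), array([ 596.1, -124.7,  130.5]))]
spinner_grip [(0.89, array([321., 179.]), array([ 566.8, -132.9,  130.5])), (0.41, array([327., 131.]), array([ 600.6, -123.5,  130.5]))]
spinner [(0.71, array([324., 177.]), array([ 566.1, -135.8,  112.5]))]
drawer_knob [(0.86, array([322., 243.]), array([ 494.2, -164.1,   66. ]))]
0.59 311 335 222 255 [ 500.75668984 -161.62851294]
```

View pics/w7.png

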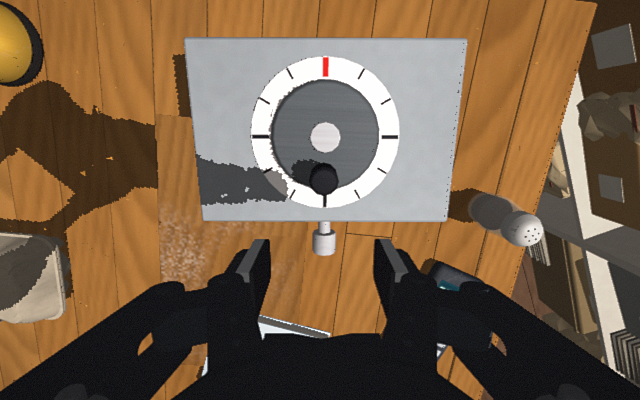

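Request:
apply_moves(increments=[[0.2,-0.08,0.003,0,0,0,0],[0.2,-0.033,0.0016,0.04,0,0,0],[0.2,0,0,0.08,0,0,0],[0.2,0,0,0.08,0,0,0],[0.2,0,0,0.08,0,0,0],[0.2,0,0,0.053,0,0,0],[0.2,0,0,0,0,0,0]], force=40)

```text
t: 23.2
eef_pos: [493.6, -164.3, 12.4]
tool_rot: [-0.002, 0.98, 0.197, -0.002]
wrist_force: [-0.5, 0.1, -0.0]
opening: 51.3
grasp_force: 0.0
```

Request:
apply_moves(increments=[[-1,0,0,0,0,0,0],[-1,0,0,0,0,0,0],[-1,0,0,0,0,0,0],[-1,0,0,0,0,0,0]])

```text
t: 23.7
eef_pos: [495.8, -165.1, 15.8]
tool_rot: [0.001, 0.981, 0.196, 0.001]
wrist_force: [-1.1, 3.3, 7.0]
opening: 22.8
grasp_force: 39.5
```

Request:
apply_moves(increments=[[-1,-0.006,0,0,0,0,0],[-1,-0.006,0,0,0,0,0],[-1,0,0,0,0,0,0]])

```text
t: 24.08
eef_pos: [490.1, -167.5, 15.8]
tool_rot: [0.0, 0.981, 0.196, 0.001]
wrist_force: [-0.3, 3.7, 6.6]
opening: 23.1
grasp_force: 39.5
```

Moved 6 mm freely: the drawer is unlocked.

Request:
apply_moves(increments=[[-1,-0.014,0,0,0,0,0],[-1,-0.016,0,0,0,0,0],[-1,-0.016,0,0,0,0,0],[-1,-0.016,0,0,0,0,0],[-1,-0.016,0,0,0,0,0],[-1,-0.012,0,0,0,0,0],[-1,0,0,0,0,0,0],[-1,0,0,0,0,0,0]])

```text
t: 25.08
eef_pos: [448.0, -184.9, 15.8]
tool_rot: [0.0, 0.98, 0.197, 0.0]
wrist_force: [-4.0, 3.5, 9.3]
opening: 23.0
grasp_force: 39.8
```

Request:
apply_moves(increments=[[0.2,0,0,0,0,0,0],[0.2,0,0,0,0,0,0],[0.2,0,0,0,0,0,0],[0.2,0,0,-0.06,0,0,0],[0.2,0,0,-0.1,0,0,0],[0.2,0,0,-0.1,0,0,0],[0.2,0,0,-0.06,0,0,0],[0.2,0,0,0,0,0,0]])

```text
t: 26.08
eef_pos: [449.3, -185.6, 176.7]
tool_rot: [0.002, 0.98, 0.197, 0.002]
wrist_force: [-0.0, -0.1, -2.1]
opening: 51.0
grasp_force: 0.0
```

```bash
python3 look.py w8
```

```text
26.075 [ 449.25394682 -185.61358571  176.73172074] [0.00188115 0.98049066 0.19654716 0.00193358] 
cashbox [(0.66, array([322.,  27.]), array([ 595.5, -125.6,    0. ])), (0.64, array([318.,  15.]), array([ 604.1, -117.9,    0. ]))]
dial_centre []
spinner_grip [(0.85, array([315.,  20.]), array([ 565.4, -133.1,  130.5])), (0.58, array([320.,  26.]), array([ 563.3, -137.5,  130.5]))]
spinner [(0.89, array([319.,  28.]), array([ 566.8, -135.2,  112.5])), (0.15, array([319., 188.]), array([ 459.9, -179.6,  112.5]))]
drawer_knob [(0.66, array([319., 192.]), array([ 447.1, -184.4,   66. ]))]
```

View pics/w8.png

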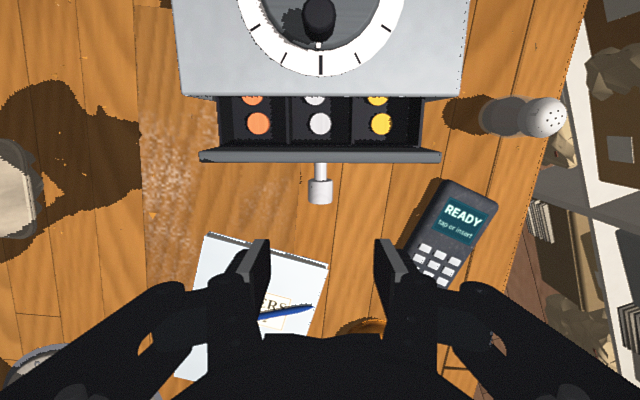

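The picture shows the drawer open about 5 cm, with the knob at (319,192) and the gripper clear of everything. I'm handing the job in.

```bash
python3 -c "
from rig import r
print(r.job_done())"
```

```text
the job is handed in; nothing more can be done
None
```

The job is handed in, though the hand-in gave no verdict: the dial combination worked (bolt felt at about 6 o'clock, about 10 N at the grip), the drawer stands about 5 cm open, the gripper is clear of everything, and the arm kept away from the bell, shaker and reader.

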